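Mount the sample carousel on its drive base

ROBOT

A 6-joint arm with a two-finger parallel gripper is mounted at the origin on the work surface; the furniture and walls round the work are solid. World frame = base frame: x ahead of the robot, y to its left, z up, the work surface at z = 0. Lengths are in mm, angles in rad, forces in N, time in s.
With the tool pointing down it reaches from about 275 to 875 mm from the base axis. Payload 12.5 kg.
Tool frame: the origin (TCP) lies at the very end of the fingers, on their centre line; the grasp point (between the pads) lies 19 mm behind it; z points along the fingers, y is the line along which they close (so a half turn about z gives the same grasp; the last joint's range is limited). The gripper opens to 85 mm and grips with 20 to 120 N. Pads are 22 mm wide; open, the fingers measure 114 mm over their backs; the gripper's body (76 mm by 85 mm) begins 54 mm behind the grasp point. The pads swing forward as they close: fully open they stand 13 mm farther back than shut.
Start: joints at [1.072, 0.351, 1.652, -0, 1.139, -0.085], TCP at [221.118, 503.578, 231.29] pointing down, gripper open.
Joint ranges: [-2.75, 2.75], [-0.79, 2.1], [0.01, 2.65], [-1.57, 4.71], [0.07, 3.14], [-2.87, 2.87]. Speed limits (rad/s): [2.22, 2.22, 2.79, 3.14, 3.14, 3.14].

INTERFACE

Orientations are given as a rotation vector (axis times angle).
In Python, from station import env gives the robot as it stands. The module is installed in compiled form; this text tells all that it offers. Calls block until the motion is done:
- env.move_to(position, orientation): joint-space move of the TCP to a pose.
- env.servo_line(position, speed=150, attitude=None, guard=None): straight line of the TCP; attitude=None keeps the orientation; speed is the mean speed in mm/s. With guard (N) it stops when the force on the tool has changed by that much, and returns True; else False.
- env.move_j(angles): joint-space move.
- env.command_gripper(opening, grip_force=None): opening from 0.0 (shut) to 1.0 (fully open); grip_force is the grip in N (None keeps the last); returns when the fingers have stopped.
- env.wait(seconds).
- env.solve_ik(position, orientation): joint angles nearest the present ones, or None.
- env.observe(): the state.
- env.capture(name): name is "scene" or "top"; returns the picture (400x640x3 uint8, red, green, blue); there is no depth.
- env.camera_params(name): a dict with "K" (3x3 intrinsics, pixels), "dist" ([k1, k2, p1, p2, k3] as OpenCV has them; the pictures are not rectified), "extrinsics" (4x4, takes a point from world to camera coordinates). Camera axes: x right, y down, z forward; pixel columns grow to the right and rows downward; lengths in mm; the calibration is good to about 2 mm. A picture is of the moment at which its call begins. camera_params takes no time and is no camera call.
A pose or a line that the arm cannot do raises env.MotionError and nothing moves.
- env.close_job(): hands the job in; it is judged then, once.
The state is a dict: "time": time; "q": joint angles; "qvel": joint speeds; "joint_torque": joint torques, N m; "ee_pos": TCP position; "orientation": TCP orientation; "wrist_force": force on the tool from outside, world axes, zero at the start; "torque": the same for the moment, N m; "width": opening from 0.0 (shut) to 1.0 (fully open); "finger_force": force on a finger pad.
Only numpy, scipy, OpenCV 4.12 (cv2) and the standard library are available. Lean on these libraries where they do the work, as an engineer would, in place of code of your own. Each camera call takes 0.05 s, during which the arm holds its last target. There are 200 camera calls.

TASK

The revolving sample display has to be set up: its carousel (a stone tower on a hexagonal plate with a gear underneath) lies on its side on the table. Stand it upright on its gear on the clear table and let go, so that you can take the tower again from above; then set the gear in the mouth of the drive base, turn it until you feel the teeth mesh, and push it fully home past the catch, with the plate flat on the base, and let go. Leave the steel dish and the tape roll where they are.

Things in the scene. Friction and masses are not known exactly. Their poses are not given: they have to be found in the camera images.
- carousel_foot (a point): Centre of the flat underside of the carousel's aluminium gear; z runs from gear to tower tip, x square to one pair of tower flats. From z = 0: gear 12 mm high, 10 straight teeth (one on the x axis), 56 mm across, bottom corners tapered, root 40 mm across; neck, 37 mm across, to z = 24; plate; tower to z = 166. Loose, about 0.35 kg, centre of mass at z = 41; stands firmly on the gear.
- carousel_plate (a point): Centre of the top of the carousel's dark hexagonal plate, 34 mm from the gear's underside, axes as carousel_foot. Plate 10 mm thick, 80 mm across flats, grey felt and six small cabochons on top. At the start the carousel lies on a flat of this plate and on the tower's end, tip to the robot's right and 0.2 rad lower; the table between it and the tape roll is clear.
- carousel_mid (a point): Point on the carousel's axis half-way along, 83 mm from the gear's underside, axes as carousel_foot. Here the pale stone tower: hexagonal, 28 mm across flats, straight from 34 to 152 mm from the gear's underside, with a low point to 166 mm. While it lies, two flats stand upright on its left and right sides; 113 mm from the gear its axis is 26 mm above the table.
- drive_base: Round grey housing, 127 mm across, 56 mm high, aluminium top plate, dark rocker switch; fixed. Origin at the centre of its underside, z up. In its mouth, two sprung balls stop the meshed gear with its underside about 11 mm below the top; a further push of about 10 N (up to 15) takes it past them to home: plate on the base's top, gear underside 24 mm below the top.
- base_mouth (a point): Centre of the drive base's open mouth, level with its top, 56 mm above the table, z up. From here the mouth narrows as a funnel, 71 mm across at the top and 61 mm across 5 mm lower, where the toothed ring begins.
- ring_top (a point): Centre of the top face of the brass ring with 10 inward teeth, 5 mm below the base's top; an unmeshed gear rests on it. The gear fits with about 1.3 mm play at each flank (0.05 rad either way). The ring stands at any angle, which is not reported (this point has the base's axes): it is found by feel. It is on a self-locking gearbox and does not turn under 2 N m.
- dish: Round steel sorting dish with blue beads, 101 mm across and 21 mm high, a loose bystander; origin at the centre of its underside, z up.
- tape_roll: Roll of brown tape lying flat, 96 mm across and 48 mm high, a loose bystander; origin at the centre of its underside, z up.

How it is judged:
By the outcome, as a careful person would: the job done as asked, in the order asked, and still so for the second after the job is handed in, with the robot touching nothing.
It also fails if it takes over 59 s, if anything falls off the work surface, if the arm or the gripper's body presses on something with over 40 N, if the wrist force passes 120 N, or if a joint passes its speed limit or range.

## Working session

There is one attempt and no reset: what is moved stays moved. The work goes in short steps, each a Python script; the robot and the scene stay as the last script left them, time stands still between calls to the robot, and variables do not carry over. Pictures are saved under pics/ and viewed, at most 10 in all, crops included, and the job is handed in when it is done.

```bash
mkdir -p pics; ls; python3 - <<'E'
from station import env
import cv2, numpy as np
for n in ("scene","top"):
    im=env.capture(n); cv2.imwrite(f"pics/{n}0.png",im[:,:,::-1])
    p=env.camera_params(n); print(n,np.round(p["K"],1).tolist(),p["dist"],np.round(p["extrinsics"],3).tolist())
s=env.observe(); print(s)
E
```

```text
pics
scene [[418.3, 0.0, 316.4], [0.0, 418.3, 205.7], [0.0, 0.0, 1.0]] [-0.03891088  0.          0.          0.          0.        ] [[0.849, -0.529, 0.016, -360.066], [-0.259, -0.441, -0.859, 213.106], [0.462, 0.725, -0.511, 594.836], [0.0, 0.0, 0.0, 1.0]]
top [[406.3, 0.0, 324.8], [0.0, 406.3, 187.6], [0.0, 0.0, 1.0]] [0.01780095 0.         0.         0.         0.        ] [[-0.006, -1.0, -0.02, 93.884], [-0.997, 0.007, -0.073, 495.821], [0.073, 0.019, -0.997, 901.744], [0.0, 0.0, 0.0, 1.0]]
{'time': 0.1, 'q': array([ 1.07239800e+00,  3.51152095e-01,  1.65233031e+00, -2.59385683e-06,
        1.13908824e+00, -8.46091965e-02]), 'qvel': array([-4.48211403e-04,  5.70965817e-05, -6.35488347e-04, -5.08350692e-04,
        8.42753886e-04,  1.48048354e-04]), 'joint_torque': array([ 2.30825455e-03, -5.06821489e+01, -2.91877413e+01, -8.60515456e-06,
        2.57381442e-03, -3.30241690e-06]), 'ee_pos': array([220.99233897, 503.34334403, 230.84014874]), 'orientation': array([-6.45292256e-01, -3.07432080e+00,  1.47235382e-03]), 'wrist_force': array([ 0.29671073,  0.73641096, -0.52075599]), 'torque': array([-0.01684192, -0.00360192,  0.05914607]), 'finger_force': 0.0, 'width': 1.0006304712294434}
```

View pics/scene0.png

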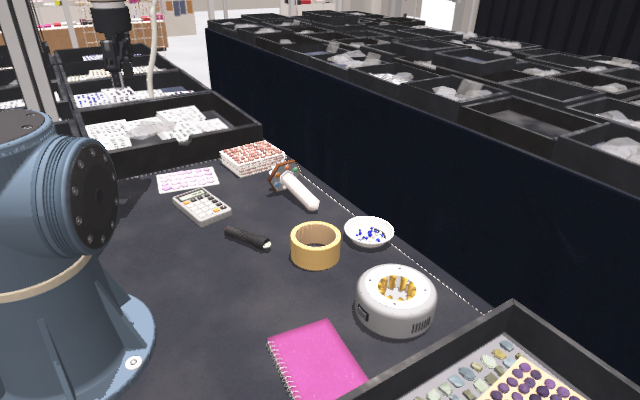

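View pics/top0.png

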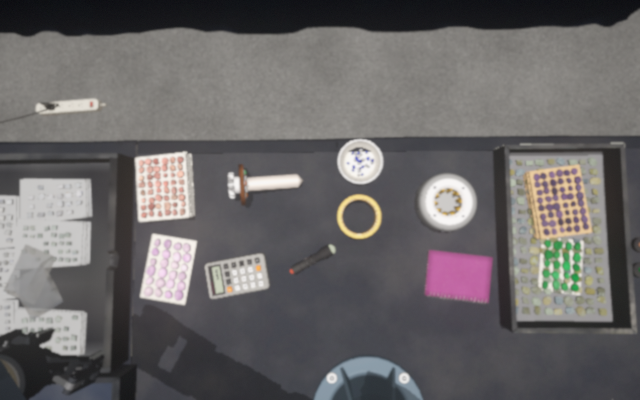

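The top view shows the carousel at about (230–302, 183) with its tip to the right, the base at (447, 202), the roll at (359, 216) and the dish at (360, 161). The scene view agrees: tower at (280–318, 165–208), base at (396, 298). Next I measure with masks.

```bash
cat > h.py <<'E'
import cv2, numpy as np
from scipy.spatial.transform import Rotation as R
from station import env
def ray(n,uv):
    p=env.camera_params(n); K=np.array(p["K"]);E=np.array(p["extrinsics"])
    x=cv2.undistortPoints(np.array(uv,float).reshape(-1,1,2),K,np.array(p["dist"])).reshape(-1,2)
    d=np.c_[x,np.ones(len(x))]@E[:3,:3]; return -E[:3,:3].T@E[:3,3], d
def cast(n,uv,z):
    c,d=ray(n,uv); return c+d*((np.asarray(z)-c[2])/d[:,2])[:,None]
def proj(n,X):
    p=env.camera_params(n);E=np.array(p["extrinsics"])
    return cv2.projectPoints(np.array(X,float).reshape(-1,1,3),cv2.Rodrigues(E[:3,:3])[0],E[:3,3],np.array(p["K"]),np.array(p["dist"]))[0].reshape(-1,2)
def blobs(im,lo,hi,roi):
    u0,v0,u1,v1=roi; hsv=cv2.cvtColor(im[v0:v1,u0:u1],cv2.COLOR_RGB2HSV)
    m=cv2.inRange(hsv,np.array(lo),np.array(hi)); n,l,s,c=cv2.connectedComponentsWithStats(m)
    i=1+np.argmax(s[1:,4]); ys,xs=np.nonzero(l==i); return np.c_[xs+u0,ys+v0]
def rv(z,y):  # tool z, approx tool y -> rotvec
    z=np.array(z,float);z/=np.linalg.norm(z);y=np.array(y,float);y-=z*(y@z);y/=np.linalg.norm(y)
    return R.from_matrix(np.c_[np.cross(y,z),y,z]).as_rotvec()
E
python3 - <<'E'
from h import *
t=cv2.imread("pics/top0.png")[:,:,::-1].copy(); s=cv2.imread("pics/scene0.png")[:,:,::-1].copy()
P=blobs(t,(0,0,120),(180,70,255),(246,165,312,200)); r=cv2.minAreaRect(P.astype(np.float32)); print("tower",r,len(P))
P=blobs(t,(0,0,110),(180,90,255),(405,165,490,240)); c=cv2.minEnclosingCircle(P.astype(np.float32)); print("base",c,len(P)); print(cast("top",[c[0]],45),cast("top",[c[0]],56))
P=blobs(t,(15,80,90),(35,255,255),(330,185,390,245)); c=cv2.minEnclosingCircle(P.astype(np.float32)); print("tape",c,cast("top",[c[0]],48))
P=blobs(t,(0,0,110),(180,80,255),(330,132,390,190)); c=cv2.minEnclosingCircle(P.astype(np.float32)); print("dish",c,cast("top",[c[0]],21))
z=lambda im,b:cv2.resize(im[b[1]:b[3],b[0]:b[2]],(400,300),interpolation=cv2.INTER_CUBIC)
m=np.vstack([np.hstack([z(t,(220,150,320,225)),z(t,(400,165,500,240))]),np.hstack([z(s,(250,145,350,220)),z(s,(345,260,445,335))])])
cv2.imwrite("pics/m.png",m[:,:,::-1])
E
```

```text
tower ((273.7996520996094, 182.2937774658203), (16.031219482421875, 56.701866149902344), 86.42366790771484) 810
base ((447.50848388671875, 201.38136291503906), 29.787137985229492) 2649
[[ 462.33380707 -177.33350892   45.        ]] [[ 461.92831046 -174.25037476   56.        ]]
tape ((358.7006530761719, 216.38980102539062), 22.771015167236328) [[430.76704955  16.43573928  48.        ]]
dish ((359.5, 149.92308044433594), 34.51801300048828) [[581.41942291  11.10984196  21.        ]]
```

View pics/m.png

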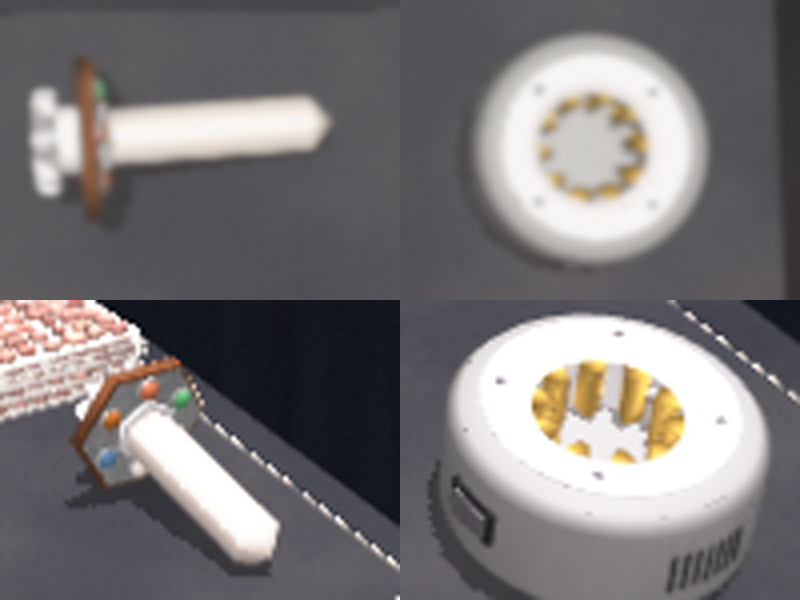

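The crops show the tower axis running from about (247.5, 184.2) to (297.5, 180.5) in the top view. The base screws' centre is at top (449.2, 201.6) and scene (397.5, 285.5). I can now compute positions and plan.

```bash
cat > plan.py <<'E'
from h import *
c1,d1=ray("top",[[449.25,201.6]]);c2,d2=ray("scene",[[397.5,285.5]])
A=np.c_[d1[0],-d2[0]];k=np.linalg.lstsq(A,c2-c1,rcond=None)[0]
base_tri=(c1+k[0]*d1[0],c2+k[1]*d2[0]); base56=(cast("top",[[449.25,201.6]],56)[0],cast("scene",[[397.5,285.5]],56)[0])
P=cast("top",[[247.5,184.2],[297.5,180.5],[302.5,180.6]],[49,26,15.5])
hx=P[1]-P[0];hx[2]=0;h=hx/np.linalg.norm(hx); L=np.linalg.norm(hx)
tip=P[2]; a=np.cos(.2)*h-np.array([0,0,np.sin(.2)])
G=tip-a*53; G[2]=26; foot=G-a*113
E
python3 - <<'E'
from plan import *
np.set_printoptions(precision=1,suppress=True)
print(base_tri,base56);print(P,h,L,"G",G,"foot",foot)
print("scene check tip, plate, foot",proj("scene",[tip,G-a*79,foot]), proj("top",[tip,G-a*79,foot]))
b=.4; n=np.cross(h,[0,0,1]); perp=-np.array([0,0,1])*np.cos(.2)-h*np.sin(.2)
z0=np.cos(b)*perp-np.sin(b)*a
for s in (1,-1):
    o=rv(z0,s*n); T=G+19*z0/np.linalg.norm(z0); print("grasp",s,T,env.solve_ik(T,o))
    for f in np.radians([-110,-90,-60,-30,0,20,40]):
        d=np.array([np.cos(f),np.sin(f),0]); z=np.cos(b)*d-np.array([0,0,np.sin(b)]); y=s*np.cross(d,[0,0,1])
        for xy in ([480,150],):
            q=env.solve_ik(np.array([*xy,120])+19*z,rv(z,y)); print(s,round(np.degrees(f)),q)
E
```

```text
(array([ 461.4, -178. ,   55.8]), array([ 461.3, -177.9,   55.8])) (array([ 461.4, -178. ,   56. ]), array([ 461.2, -178.1,   56. ]))
[[502.9 260.   49. ]
 [512.3 151.8  26. ]
 [513.  141.3  15.5]] [ 0.1 -1.   0. ] 108.56468986730987 G [508.5 193.1  26. ] foot [498.8 303.4  48.4]
scene check tip, plate, foot [[316.7 207.9]
 [284.5 175.8]
 [276.9 168.3]] [[302.5 180.6]
 [243.6 185. ]
 [227.9 186.2]]
grasp 1 [507.5 203.8  10.3] [0.  0.7 1.9 0.9 0.8 2.4]
1 -110 [ 0.5  0.9  1.5 -0.7  1.8 -2.1]
1 -90 [ 0.6  0.8  1.6 -0.9  1.6 -2.1]
1 -60 [ 0.7  0.7  1.9 -1.3  1.3 -2.1]
1 -30 [ 0.6  0.7  2.2  4.4  1.1 -1.9]
1 0 [ 0.4  0.6  2.4  3.5  1.1 -1.6]
1 20 [ 0.1  0.6  2.5  2.9  1.1 -1.6]
1 40 [-0.1  0.6  2.4  2.3  1.1 -1.5]
grasp -1 [507.5 203.8  10.3] [ 0.   0.7  1.9  0.9  0.8 -0.8]
-1 -110 [ 0.5  0.9  1.5 -0.7  1.8  1.1]
-1 -90 [ 0.6  0.8  1.6 -0.9  1.6  1. ]
-1 -60 [ 0.7  0.7  1.9 -1.3  1.3  1.1]
-1 -30 [0.6 0.7 2.2 4.4 1.1 1.3]
-1 0 [0.4 0.6 2.4 3.5 1.1 1.5]
-1 20 [0.1 0.6 2.5 2.9 1.1 1.6]
-1 40 [-0.1  0.6  2.4  2.3  1.1  1.7]
```

```bash
cat >> plan.py <<'E'
np.set_printoptions(precision=2,suppress=True)
b=.4; n=np.cross(h,[0,0,1]); perp=-np.array([0,0,1])*np.cos(.2)-h*np.sin(.2)
z0=np.cos(b)*perp-np.sin(b)*a; o0=rv(z0,-n); T0=G+19*z0
def st(m=""):
    s=env.observe(); print(m,round(s["time"],2),s["ee_pos"],"F",s["wrist_force"],"M",s["torque"],"w",round(s["width"],3),"ff",round(s["finger_force"],1)); return s
E
python3 - <<'E'
from plan import *
env.move_to(T0-100*z0,o0); st("pre")
print(env.servo_line(T0,speed=80,guard=15)); st("at")
env.command_gripper(0.0,90); st("grip")
for n in ("scene","top"): cv2.imwrite(f"pics/{n}1.png",env.capture(n)[:,:,::-1])
s=cv2.imread("pics/scene1.png")[130:250,220:380];t=cv2.imread("pics/top1.png")[130:250,200:360]
cv2.imwrite("pics/m1.png",cv2.resize(np.hstack([s,t]),(800,300)))
E
```

```text
pre 1.88 [512.31 148.32  93.1 ] F [-0.03  0.54 -0.08] M [-0.24 -0.04 -0.01] w 1.0 ff 0.0
False
at 3.28 [507.82 203.58  10.66] F [-0.28 -0.17  0.04] M [-0.29 -0.05 -0.02] w 1.0 ff 0.0
grip 3.85 [507.74 203.75  10.54] F [-0.3  -1.46  3.03] M [-0.1  -0.08  0.07] w 0.31 ff 88.1
```

View pics/m1.png

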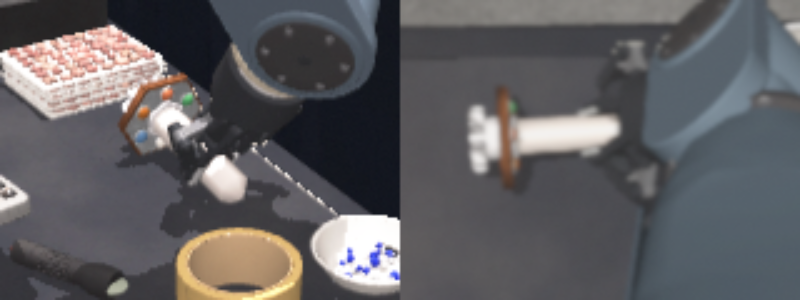

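The scene crop shows the pads on the tower's sides, between the plate (160, 115) and the tip (225, 185). The width of 0.31 fits the 28 mm tower. Now I lift and stand it.

```bash
cat >> plan.py <<'E'
up=np.array([0,0,1.]); z1=np.cos(b)*h-np.sin(b)*up; o1=rv(z1,-n)
S=np.array([495,150,0.])
E
python3 - <<'E'
from plan import *
env.servo_line(T0+[0,0,70],speed=120); st("lift")
P1=S+[0,0,150]+19*z1
env.servo_line(P1,speed=70,attitude=o1); st("rot")
g=env.servo_line(P1-[0,0,24],speed=60); st("near")
cv2.imwrite("pics/a2.png",np.vstack([cv2.resize(env.capture(n)[100:300,200:440],(480,300)) if 0 else env.capture(n)[100:300,150:450] for n in("scene","top")])[:,:,::-1])
E
```

```text
lift 4.68 [507.05 203.67  79.63] F [-0.56  0.69 -4.11] M [-0.93 -0.06  0.05] w 0.311 ff 88.3
rot 6.84 [496.65 132.55 142.83] F [ 0.13  0.91 -4.37] M [0.98 0.08 0.03] w 0.311 ff 88.8
near 7.39 [496.51 132.53 118.36] F [ 0.5  -0.19 -3.65] M [1.03 0.08 0.04] w 0.309 ff 88.8
```

View pics/a2.png

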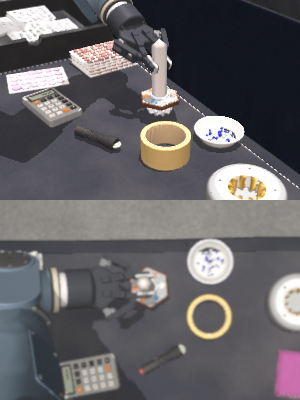

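The tower stands upright in the gripper, at about (160, 70) in the scene crop, clear of the roll and dish. I lower it under guard and release.

```bash
python3 - <<'E'
from plan import *
p=env.observe()["ee_pos"]
g=env.servo_line(p-[0,0,25],speed=25,guard=6); st(f"touch {g}")
p=env.observe()["ee_pos"]; env.servo_line(p-[0,0,4],speed=15,guard=6); st("press")
env.command_gripper(1.0); s=st("open")
env.servo_line(s["ee_pos"]-110*z1,speed=150); st("back")
cv2.imwrite("pics/top3.png",env.capture("top")[:,:,::-1]);cv2.imwrite("pics/scene3.png",env.capture("scene")[:,:,::-1])
t=cv2.imread("pics/top3.png")[145:235,240:360]; s=cv2.imread("pics/scene3.png")[110:230,260:420]
cv2.imwrite("pics/m3.png",np.hstack([cv2.resize(t,(400,300),interpolation=2),cv2.resize(s,(400,300),interpolation=2)]))
E
```

```text
touch True 8.12 [496.68 132.5  104.67] F [0.48 1.5  4.98] M [-0.03  0.07  0.07] w 0.308 ff 89.2
press 8.32 [497.   132.43 104.69] F [-0.63  2.03  4.14] M [-0.06  0.31 -0.13] w 0.308 ff 89.2
open 8.93 [496.79 132.38 103.9 ] F [-0.66 -0.1   0.46] M [ 0.45 -0.   -0.05] w 0.996 ff 0.0
back 9.82 [487.85 232.71 146.41] F [-0.54 -0.31  0.05] M [ 0.43  0.03 -0.05] w 1.002 ff 0.0
```

View pics/m3.png

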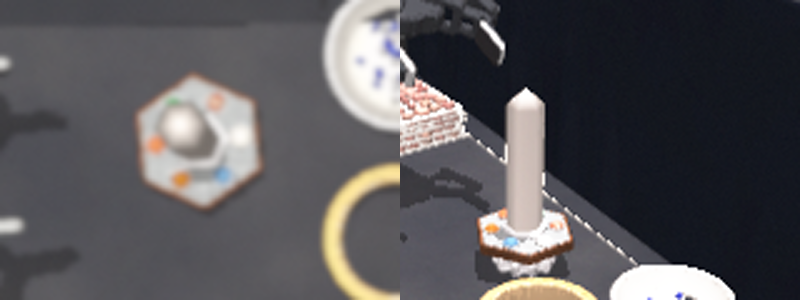

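The carousel stands on its gear. The plate centre is near top (299.7, 187.6) and the tower tip near scene (310.4, 146). I locate it, check the IK and estimate the ring phase.

```bash
python3 - <<'E'
from plan import *
t=cv2.imread("pics/top3.png")[:,:,::-1].copy()
print("plate",cast("top",[[299.7,187.6]],30),"tip",cast("scene",[[310.4,146]],166), "h",h,"n",n)
an=np.arctan2(n[1],n[0])
B=np.array([461.3,-178.])
for k in range(-6,7):
    y=np.array([np.cos(an+k*np.pi/3),np.sin(an+k*np.pi/3),0])
    if k in range(-3,3):
        q=env.solve_ik([495,150,110],rv([0,0,-1],y)); print(k,q)
        for d in (-.35,0,.35):
            y=np.array([np.cos(an+k*np.pi/3+d),np.sin(an+k*np.pi/3+d),0]); q=env.solve_ik([*B,150],rv([0,0,-1],y)); print("   ",d,q)
E
```

```text
plate [[495.94 146.57  30.  ]] tip [[495.36 142.02 166.  ]] h [ 0.09 -1.    0.  ] n [-1.   -0.09  0.  ]
-3 [ 0.2   0.46  1.84 -0.    0.84  0.12]
    -0.35 [-0.46  0.36  1.87  0.    0.91 -0.2 ]
    0 [-0.46  0.36  1.87 -0.    0.91 -0.55]
    0.35 [-0.46  0.36  1.87 -0.    0.91 -0.9 ]
-2 [ 0.2   0.46  1.84  0.    0.84 -0.93]
    -0.35 [-0.46  0.36  1.87 -0.    0.91 -1.25]
    0 [-0.46  0.36  1.87 -0.    0.91 -1.6 ]
    0.35 [-0.46  0.36  1.87  0.    0.91 -1.95]
-1 [ 0.2   0.46  1.84 -0.    0.84 -1.98]
    -0.35 [-0.46  0.36  1.87  0.    0.91 -2.29]
    0 [-0.46  0.36  1.87 -0.    0.91 -2.64]
    0.35 None
0 None
    -0.35 None
    0 [-0.46  0.36  1.87 -0.    0.91  2.59]
    0.35 [-0.46  0.36  1.87 -0.    0.91  2.24]
1 [ 0.2   0.46  1.84 -0.    0.84  2.21]
    -0.35 [-0.46  0.36  1.87 -0.    0.91  1.9 ]
    0 [-0.46  0.36  1.87 -0.    0.91  1.55]
    0.35 [-0.46  0.36  1.87 -0.    0.91  1.2 ]
2 [ 0.2   0.46  1.84 -0.    0.84  1.16]
    -0.35 [-0.46  0.36  1.87 -0.    0.91  0.85]
    0 [-0.46  0.36  1.87 -0.    0.91  0.5 ]
    0.35 [-0.46  0.36  1.87  0.    0.91  0.15]
```

```bash
python3 - <<'E'
from plan import *
t=cv2.imread("pics/top3.png")[:,:,::-1].copy()
r=t[155:220,270:330].astype(int).max(2)
for th in (75,90,105):
    m=(r>th).astype(np.uint8); nn,l,s,c=cv2.connectedComponentsWithStats(m); i=1+np.argmax(s[1:,4])
    hull=cv2.convexHull(np.argwhere(l==i)[:,::-1].astype(np.float32)); M=cv2.moments(hull); uv=(M["m10"]/M["m00"]+270,M["m01"]/M["m00"]+155)
    print(th,s[i],uv,np.sqrt(M["m00"]),cast("top",[uv],32))
s=cv2.imread("pics/scene3.png")[:,:,::-1].copy()
P=blobs(s,(0,0,100),(180,60,255),(295,140,325,195)); 
for v in (155,165,175,185): x=P[P[:,1]==v,0]; print(v,x.min(),x.max(),x.mean())
print(proj("scene",[[495.5,146,z] for z in (166,140,100,60)]))
E
```

```text
75 [   0    0   60   65 3896] (299.5, 187.0) 61.44916598294886 [[497.14 146.85  32.  ]]
90 [   0    0   60   65 3180] (302.4969435454872, 183.48661837982226) 56.960512638142575 [[504.98 140.12  32.  ]]
105 [  10   11   39   42 1195] (299.06502337441566, 186.65448363790904) 34.30014577228499 [[497.93 147.82  32.  ]]
155 303 317 310.0
165 303 317 310.0
175 296 317 306.95238095238096
185 295 316 305.5
[[309.44 145.32]
 [309.34 157.13]
 [309.19 174.61]
 [309.05 191.31]]
```

```bash
cat >> plan.py <<'E'
an=np.arctan2(n[1],n[0])-np.pi
def od(d): return rv([0,0,-1],[np.cos(an+d),np.sin(an+d),0])
B=np.array([461.3,-178.])
E
python3 - <<'E'
from plan import *
p=env.observe()["ee_pos"]; env.servo_line(p+[0,0,130],speed=200)
env.move_to([496.5,147,240],od(0)); st("above")
print(env.servo_line([496.5,147,110],speed=90,guard=6)); st("down")
env.command_gripper(0.0,100); s=st("grip")
env.servo_line(s["ee_pos"]+[0,0,95],speed=100); st("lift")
env.servo_line([*B,205],speed=150); st("over")
env.servo_line([*B,185],speed=60); st("low")
cv2.imwrite("pics/top4.png",env.capture("top")[:,:,::-1]);cv2.imwrite("pics/scene4.png",env.capture("scene")[:,:,::-1])
t=cv2.imread("pics/top4.png")[155:245,380:500]; s=cv2.imread("pics/scene4.png")[205:355,300:500]
cv2.imwrite("pics/m4.png",np.hstack([cv2.resize(t,(400,300),interpolation=2),cv2.resize(s,(400,300),interpolation=2)]))
E
```

```text
above 11.57 [495.98 147.02 238.93] F [ 0.14  0.24 -0.25] M [ 0.01  0.05 -0.01] w 1.002 ff 0.0
False
down 13.16 [496.76 147.06 110.45] F [0.72 0.37 0.55] M [-0.02 -0.05 -0.01] w 1.001 ff 0.0
grip 13.72 [496.86 147.06 110.31] F [0.24 0.44 3.55] M [-0.   -0.13  0.04] w 0.312 ff 99.0
lift 14.82 [496.47 146.97 204.63] F [-0.55  0.37 -4.52] M [-0.02  0.04 -0.03] w 0.312 ff 98.5
over 17.16 [ 461.36 -177.6   204.99] F [ 0.37  0.45 -4.34] M [-0.   -0.   -0.04] w 0.317 ff 98.5
low 17.64 [ 461.2  -177.94  184.66] F [-0.67 -0.53 -4.05] M [-0.01 -0.04 -0.03] w 0.31 ff 98.5
```

View pics/m4.png

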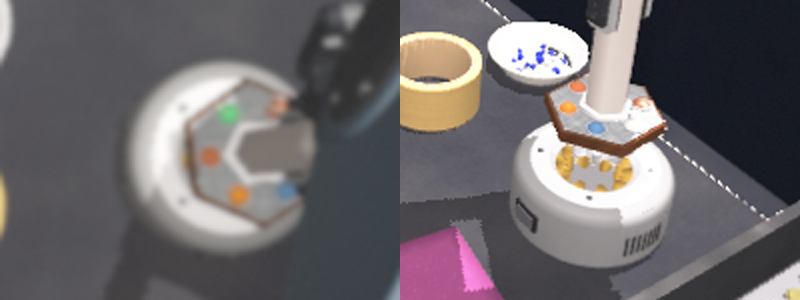

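The gear hangs over the mouth (scene crop about (600, 165)). The plate's left flat is at top crop (192, 158), i.e. top pixel (437.6, 202.4). I lower to contact under guard.

```bash
python3 - <<'E'
from plan import *
print("left flat",cast("top",[[437.6,202.4]],108))
p=env.observe()["ee_pos"]
print(env.servo_line([*B,168],speed=60,guard=5)); st("mouth")
print(env.servo_line([*B,150],speed=15,guard=5)); st("ring")
E
```

```text
left flat [[ 458.07 -139.71  108.  ]]
False
mouth 18.18 [ 461.14 -177.91  167.61] F [-0.16  0.7  -4.28] M [-0.02  0.03  0.01] w 0.314 ff 98.5
True
ring 18.82 [ 461.06 -177.74  160.04] F [ 0.49  0.45 -3.69] M [ 0.38 -0.25  0.04] w 0.314 ff 98.6
```

```bash
python3 - <<'E'
from plan import *
for i in range(1,10):
    d=.075*i
    env.servo_line([*B,162],speed=6,attitude=od(d))
    g=env.servo_line([*B,154],speed=14,guard=6); s=st(f"{d:.3f} {g}")
    if s["ee_pos"][2]<158: break
E
```

```text
0.075 True 19.6 [ 461.36 -178.02  160.81] F [1.01 0.63 4.66] M [ 0.03  0.09 -0.04] w 0.311 ff 99.5
0.150 True 20.33 [ 461.3  -178.    161.12] F [-0.15  0.07  6.12] M [ 0.07  0.23 -0.01] w 0.316 ff 99.6
0.225 True 21.04 [ 461.38 -178.02  161.2 ] F [0.22 1.38 5.48] M [ 0.11  0.19 -0.02] w 0.31 ff 99.6
0.300 True 21.74 [ 461.38 -178.01  161.21] F [-0.19  0.41  5.22] M [ 0.1   0.18 -0.01] w 0.311 ff 99.6
0.375 True 22.44 [ 461.37 -178.    161.19] F [-0.61  0.87  4.79] M [ 0.09  0.18 -0.03] w 0.319 ff 99.6
0.450 True 23.14 [ 461.35 -178.03  161.19] F [-0.98  1.14  5.85] M [ 0.04  0.18 -0.02] w 0.312 ff 99.6
0.525 True 23.84 [ 461.33 -178.    161.13] F [-0.92  0.05  4.82] M [ 0.1   0.12 -0.01] w 0.315 ff 99.8
0.600 True 24.57 [ 461.33 -178.02  160.82] F [-1.12  1.17  3.82] M [0.14 0.02 0.03] w 0.31 ff 99.5
0.675 False 25.77 [ 461.28 -177.88  153.92] F [ 1.38  1.28 -3.34] M [ 0.49 -0.14 -0.02] w 0.312 ff 98.5
```

The teeth meshed at d = 0.675, with z dropping to 153.9. Now I push home.

```bash
python3 - <<'E'
from plan import *
g=env.servo_line([*B,148],speed=12,guard=28); st(f"a {g}")
if not g: g=env.servo_line([*B,139],speed=12,guard=28); st(f"b {g}")
env.wait(.2); st("hold")
E
```

```text
a False 26.43 [ 461.1  -177.85  147.51] F [ 1.51  2.37 -7.39] M [ 0.54 -0.42 -0.08] w 0.315 ff 98.6
b True 26.98 [ 461.29 -177.65  142.26] F [-0.37  2.12  5.16] M [ 0.13  0.41 -0.12] w 0.312 ff 100.5
hold 27.18 [ 461.29 -177.6   142.24] F [-0.25  2.07  5.53] M [ 0.1   0.45 -0.1 ] w 0.314 ff 100.5
```

z = 142.2 is exactly the home height. One more firm press, then release, retreat and look.

```bash
python3 - <<'E'
from plan import *
g=env.servo_line([*B,138],speed=12,guard=22); st(f"press {g}")
env.command_gripper(1.0); s=st("open")
env.servo_line([*B,260],speed=120); st("up")
env.move_to([330,-60,300],od(0)); st("away")
t=env.capture("top");s=env.capture("scene")
cv2.imwrite("pics/m5.png",np.hstack([cv2.resize(t[130:250,330:490],(400,300)),cv2.resize(s[205:355,300:500],(400,300))])[:,:,::-1])
E
```

```text
press True 27.38 [ 461.32 -177.6   142.24] F [-1.95  1.64  6.42] M [-0.08  0.46 -0.11] w 0.313 ff 100.3
open 27.98 [ 460.84 -177.08  141.58] F [ 0.44 -0.08  0.36] M [0.06 0.04 0.08] w 0.995 ff 0.0
up 29.12 [ 461.   -177.86  259.32] F [-0.3  -0.12 -0.05] M [ 0.02 -0.07 -0.04] w 1.003 ff 0.0
away 29.92 [330.55 -60.32 299.94] F [-0.14  0.46 -0.28] M [ 0.02 -0.01 -0.02] w 1.0 ff 0.0
```

View pics/m5.png

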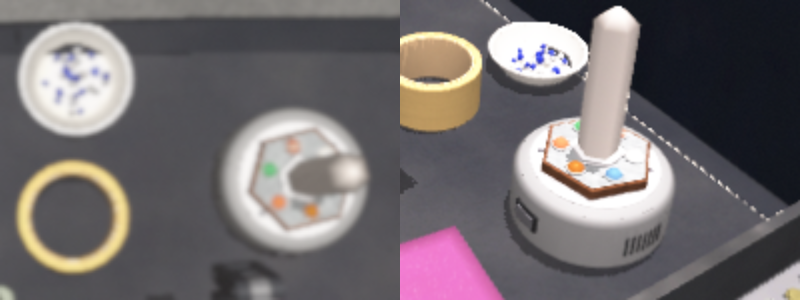

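The plate sits flat on the base (scene crop (595, 165)) with the tower upright. The dish (75, 80) and the roll (73, 215) in the top crop are unmoved, so I hand the job in.

```bash
python3 -c "
from station import env
print(env.close_job())"
```

```text
the job is handed in; nothing more can be done
None
```

The carousel was stood upright on the table, retaken from above, meshed by feel, pushed home with its plate flat on the base and released, and the job was handed in at about 30 s with the dish and tape roll left where they were.

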